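# Heft the rearing pots, warm the full ones, start the timer

### The job

Some of the lidded rearing pots hold a pupa in a plaster block and some are empty, and only their weight tells which, so lift each one to feel it: stand every heavy pot upright on the warming plate, and put every light, empty pot on the floor of the black wash crate. When all of them are sorted, start the plate's timer: turn its spring-return knob clockwise until you feel the stop, keep it there for a moment (half a second), then let it spring back. Leave the screwdriver, tape, glass jar and spray bottle where they are, and see that every pot is still in its place when you finish.

Things in the scene. Friction and masses are not known exactly. Their poses are not given: they have to be found in the camera images.
- pot1: rearing pot, one of 4 to 6 that look identical (None if absent): opaque white plastic, 82 mm tall, 61 mm across, with a fixed grey lid 66 mm across as its top 21 mm (grip the lid, from above). Empty it weighs 50 to 80 g, full (plaster block and pupa inside) 290 to 400 g; which ones are full changes from start to start. Origin: centre of its underside; z up through the lid
- pot2: a pot exactly like pot1 to look at, empty or full (None if absent)
- pot3: a pot exactly like pot1 to look at, empty or full (None if absent)
- pot4: a pot exactly like pot1 to look at, empty or full (None if absent)
- pot5: a pot exactly like pot1 to look at, empty or full (None if absent)
- pot6: a pot exactly like pot1 to look at, empty or full (None if absent)
- warmer: warming plate, fixed: white enamelled base 180 mm (x) by 335 mm (y), with an aluminium plate and, at its -y end, a grey control panel (95 mm wide, top 50 mm above the table) with the timer knob. Origin at table height under the plate's centre; its -x side faces the robot, yaw within 0.06 rad. It stands left or right, the crate on the other side
- plate (a point): centre of the aluminium plate's upper face, 42 mm above the table, axes as the warmer's. The plate is 170 mm (x) by 230 mm (y); a steel lip 5 mm thick round it rises 8 mm above it
- crate: open black plastic wash crate, fixed: 190 mm (x) by 270 mm (y) outside, 65 mm high, walls and floor 5 mm thick (inside 180 by 260 mm); origin at table height under its centre; yaw within 0.06 rad
- timer (a joint): angle of the timer knob, rad: 0 at rest, growing as it is turned clockwise seen from above, up to a hard stop at 1.2 rad. A spring (0.03 N m at rest, 0.17 N m at the stop) turns it back to 0 within 2 s of being let go
- timer_grip (a point): grip point on the timer knob's axis, 84 mm above the table, 25 mm to -x and 175 mm to -y of the warmer's origin. Black disc 68 mm across with an upright bar on it, 62 mm long, 16 mm thick (disc top 59 mm, bar top 91 mm above the table). This point's x axis runs along the bar; at rest that is the warmer's x axis, a white line marking the end near the robot
- screwdriver: bystander: screwdriver with a blue handle, 200 mm long, 26 mm thick, lying at the right side; origin on the table under its middle
- tape: bystander: roll of green tape lying flat among the pots (None if absent), 80 mm across, 25 mm high; origin at the centre of its underside
- jar: bystander: brown glass jar with a steel lid, 76 mm across, 110 mm tall; origin at the centre of its underside
- sprayer: bystander: white spray bottle with a green head, 72 mm across, 187 mm tall; origin at the centre of its underside
There are look-alikes about, which are no part of the job. What is shaped like the pot3 but pink is not meant.

How it is judged:
By the outcome, as a careful person would: the job done as asked, in the order asked, and still so for the second after the job is handed in, with the robot touching nothing.
Of block1, block3, block4, block6 only 1 to 3 are there at a start; the rules pass over those that are not, and their reading is None.
Of pot2, pot5, tape only 1 to 3 are there at a start; the rules pass over those that are not, and their reading is None.
At some moment in a run one of pot1, pot2, pot3, pot4, pot5, pot6 may be knocked a few centimetres aside while the robot is not near it.
It also fails if it takes over 210 s, if anything falls off the work surface, if the arm or the gripper's body presses on something with over 40 N, if the wrist force passes 120 N, or if a joint passes its speed limit or range.

### The arm

A 6-joint arm with a two-finger parallel gripper is mounted at the origin on the work surface. World frame = base frame: x ahead of the robot, y to its left, z up, the work surface at z = 0. Lengths are in mm, angles in rad, forces in N, time in s.
With the tool pointing down it reaches from about 275 to 750 mm from the base axis. Payload 10.2 kg.
Tool frame: the origin (TCP) lies midway between the tips of the shut fingers; the grasp point (between the pads) lies 19 mm behind it; z points along the fingers, y is the line along which they close (so a half turn about z gives the same grasp; the last joint's range is limited). The gripper opens to 85 mm and grips with 20 to 120 N. Pads are 22 mm wide; open, the fingers measure 114 mm over their backs; the gripper's body (76 mm by 85 mm) begins 54 mm behind the grasp point. The pads swing forward as they close: fully open they stand 13 mm farther back than shut.
Start: joints at [-1.351, 0.313, 1.498, -0, 1.331, -0.223], TCP at [224.936, -474.379, 231.294] pointing down, gripper open.
Joint ranges: [-2.94, 2.94], [-0.97, 2.17], [0.19, 2.56], [-1.23, 4.37], [0.02, 3.11], [-2.88, 2.88]. Speed limits (rad/s): [2.39, 2.39, 3.01, 3.14, 3.14, 3.14].

### API

Orientations are given as a unit quaternion [w, x, y, z].
In Python, from rig import ctrl, capture, camera_info gives the robot as it stands.
- The arm moves only by the tool apply_moves, never from a script. Its argument "targets" is a list of rows, each a list of 3 entries, a list of its own where there are three numbers: the finger opening in mm, from 0 to 85.4, then the shift along the world's x, y, z in mm, then the turn, a rotation vector about the world's x, y, z in degrees. In form: [[grip, [dx, dy, dz], [rx, ry, rz]], ...]. A call has 1 to 20 rows; each row is the pose to reach, as a shift and turn from the pose commanded when the call began; what a row does not reach only later rows make up. A row lasts 1/10 s, in which the tool goes at most 50 mm and 8.59 degrees, less where a joint would pass 70% of its speed; a pose out of reach is approached as far as the arm can. A call with a gripper value outside its range is refused whole. The fingers move at their own pace and stop on an object; "squeeze" is the grip in N (left out, the last holds). Time passes only in rows, so rows that repeat a pose let the fingers close. It gives the time, the measured TCP pose, the force, the opening and the grip force at its end, in the units of the state.
- ctrl.sense(): the state, without advancing time (a new reading comes with each control period).
- capture(name): name is "side" or "top" or "wrist"; returns (picture, depth): 480x640x3 uint8, blue, green, red; 480x640 float32, mm along the optical axis (not along the pixel's ray), 0 where there is no reading.
- camera_info(name): a dict with "vfov" (degrees; the focal length in pixels is half the picture's height over the tangent of half this angle, whatever the lens; pixels are square), "cx", "cy" (the principal point, pixels), "k1" (the pictures are not rectified: a ray, as slopes to the right and down, at radius r is drawn at 1 + k1 r^2 times it, then the intrinsics apply), "extrinsics" (4x4, takes a point from camera to world coordinates). Camera axes: x right, y down, z forward; pixel columns grow to the right and rows downward; lengths in mm; the calibration is good to about 2 mm. A picture is of the moment at which its call begins: read the wrist's pose just before it. camera_info takes no time and is no camera call; for the wrist camera it gives the pose at the moment of the call.
- ctrl.finish_job(): hands the job in; it is judged then, once.
The state is a dict: "time_s": time; "joints": joint angles; "dq": joint speeds; "tau": joint torques, N m; "eef_pos": TCP position; "ee_rot": TCP orientation; "force": force on the tool from outside, world axes, zero at the start; "wrist_torque": the same for the moment, N m; "grip_width": opening from 0.0 (shut) to 1.0 (fully open); "grip_force": force on a finger pad.
Only numpy, scipy, OpenCV 4.12 (cv2) and the standard library are available. Lean on these libraries where they do the work, as an engineer would, in place of code of your own. Each camera call takes 0.05 s, during which the arm holds its last target. There are 200 camera calls.

## Working session

There is one attempt and no reset: what is moved stays moved. The work goes in short steps, Python scripts to look and compute and a tool call to move; the robot and the scene stay as the last step left them, time stands still between calls to the robot, and variables do not carry over. Pictures are saved under pics/ and viewed, at most 14 in all, crops included, and the job is handed in when it is done.

Besides the shell and the picture viewer there is one more tool, called after "Request:" by a JSON object that holds its "op" and its "data". apply_moves: Moves the arm, as the interface text tells. Its arguments: {"type":"object","properties":{"targets":{"type":"array","items":{"type":"array"}},"squeeze":{"type":"number"}},"required":["targets"]}

```bash
ls; mkdir -p pics; cat > h.py <<'E'
import numpy as np, cv2
from rig import ctrl, capture, camera_info
def rays(info,uv):
    f=240/np.tan(np.radians(info['vfov'])/2)
    d=(np.atleast_2d(uv).astype(float)-[info['cx'],info['cy']])/f
    u=d.copy()
    for _ in range(30): u=d/(1+info['k1']*(u**2).sum(1,keepdims=True))
    return np.c_[u,np.ones(len(u))]
def onplane(info,uv,z):
    T=np.array(info['extrinsics']); r=rays(info,uv)@T[:3,:3].T
    o=T[:3,3]; s=(z-o[2])/r[:,2]
    return o+r*s[:,None]
def cloud(info,dep):
    v,u=np.mgrid[0:480,0:640]
    T=np.array(info['extrinsics'])
    p=rays(info,np.c_[u.ravel(),v.ravel()])*dep.reshape(-1,1)
    return (p@T[:3,:3].T+T[:3,3]).reshape(480,640,3)
E
python3 - <<'E'
from h import *
print(ctrl.sense())
for n in ('top','side'):
    i=camera_info(n); print(n,i)
    im,d=capture(n); cv2.imwrite(f'pics/{n}0.png',im); np.save(f'{n}0.npy',d)
E
```

```text
pics
{'time_s': 0.0, 'joints': array([-1.35138585e+00,  3.13448110e-01,  1.49845916e+00, -3.31707559e-05,
        1.33102274e+00, -2.23374619e-01]), 'dq': array([ 0.00043703,  0.00082159, -0.00211938,  0.00043361, -0.00018692,
       -0.00010435]), 'tau': array([ 7.49250576e-04, -4.12261820e+01, -2.59747285e+01, -1.14327249e-04,
        3.99722529e-03,  4.53321860e-06]), 'eef_pos': array([ 224.87277748, -474.09998554,  230.7277414 ]), 'ee_rot': array([-6.68713197e-04,  9.75591522e-01,  2.19592200e-01, -1.47828560e-05]), 'force': array([-0.36156334,  0.50125153, -0.46028664]), 'wrist_torque': array([ 0.00893637,  0.01857221, -0.00365847]), 'grip_force': 0.0, 'grip_width': 0.9960901225486637}
top {'vfov': 47.37637549873022, 'cx': 321.9214308250039, 'cy': 241.81031533720173, 'k1': -0.10320941782622137, 'extrinsics': array([[-2.73777996e-02, -9.90712585e-01,  1.33187950e-01,
         2.14393351e+02],
       [-9.99619702e-01,  2.66933601e-02, -6.92209844e-03,
         3.39448211e+00],
       [ 3.30257614e-03, -1.33326810e-01, -9.91066625e-01,
         1.48551198e+03],
       [ 0.00000000e+00,  0.00000000e+00,  0.00000000e+00,
         1.00000000e+00]])}
side {'vfov': 56.223454951822674, 'cx': 326.0180932178672, 'cy': 236.35123617737324, 'k1': 0.008367118796608102, 'extrinsics': array([[ 7.42415065e-01, -3.27155885e-01,  5.84627145e-01,
        -2.50086660e+02],
       [-6.69537054e-01, -3.92599319e-01,  6.30544136e-01,
        -7.18868028e+02],
       [ 2.32379947e-02, -8.59555002e-01, -5.10514637e-01,
         6.56336119e+02],
       [ 0.00000000e+00,  0.00000000e+00,  0.00000000e+00,
         1.00000000e+00]])}
```

View pics/top0.png

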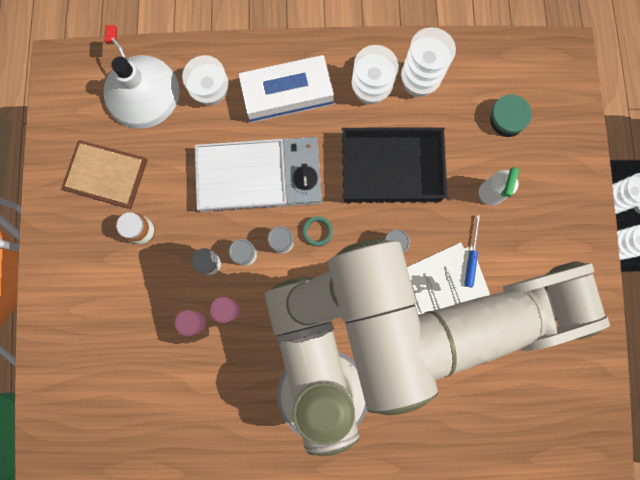

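View pics/side0.png

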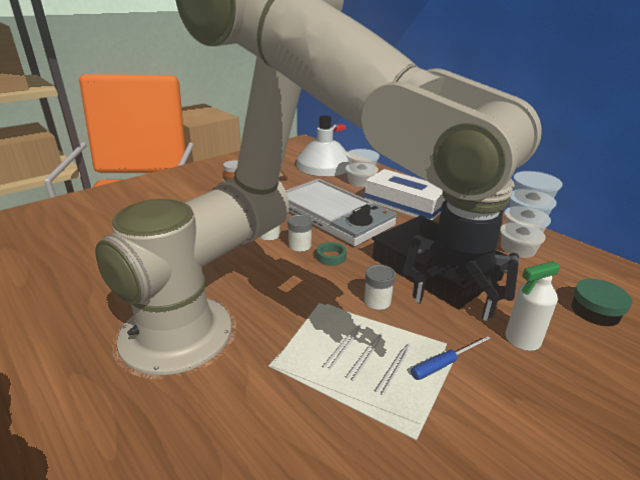

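The top view shows grey-lidded pots at about (206,261), (242,252), (280,239) and (398,240). The pink look-alikes are at (190,323) and (224,310), the jar at (135,228), the tape at (317,231) and the sprayer at (498,187). The warmer is at (258,174) with its knob at (305,178), and the crate is at (394,165). The arm hides the middle of the table. The side view agrees and shows no other pot.

```bash
cat >> h.py <<'E'
def lids(im,dep,info,lo=70,hi=93,dbg=False):
    """pot lids: points at lid-top height, grey, radius ~33"""
    P=cloud(info,dep); hsv=cv2.cvtColor(im,cv2.COLOR_BGR2HSV)
    m=((P[...,2]>lo)&(P[...,2]<hi)&(dep>0)&(hsv[...,1]<70)).astype(np.uint8)
    n,l,s,c=cv2.connectedComponentsWithStats(m,connectivity=4)
    out=[]
    for k in range(1,n):
        if s[k,4]<80: continue
        cs,_=cv2.findContours((l==k).astype(np.uint8),0,2)
        (u,v),r=cv2.minEnclosingCircle(cs[0])
        w=onplane(info,[[c[k][0],c[k][1]]],82)[0]
        q=P[l==k]; out.append((np.round(c[k]).astype(int),s[k,4],np.round(w[:2],1),np.round(np.ptp(q,axis=0)),np.round(np.median(q[:,2])),im[l==k].mean(0).round()))
    return out
E
python3 - <<'E'
from h import *
im=cv2.imread('pics/top0.png');d=np.load('top0.npy');i=camera_info('top')
for o in lids(im,d,i): print(*o)
P=cloud(i,d)
for nm,uv in dict(table=(560,300),plate=(240,175),panel=(300,150),knob=(305,178),cratefloor=(390,165),tape=(317,219),jar=(130,227)).items(): print(nm,P[uv[1],uv[0]].round(1))
# warmer: plate corners & crate rim by height/colour
g=im.max(2)
dark=((g<60)&(P[...,0]>400)&(P[...,1]<-20)&(P[...,1]>-330)&(P[...,2]<80)).astype(np.uint8)
dark=cv2.morphologyEx(dark,cv2.MORPH_OPEN,np.ones((5,5)))
n,l,s,c=cv2.connectedComponentsWithStats(dark);k=1+s[1:,4].argmax();print(s[k])
cs,_=cv2.findContours((l==k).astype(np.uint8),0,2);r=cv2.minAreaRect(max(cs,key=cv2.contourArea));b=cv2.boxPoints(r);print('crate box',b.round(),onplane(i,b,65).round(1))
w=((im.min(2)>90)&(P[...,2]>28)&(P[...,2]<58)&(P[...,0]>380)&(P[...,0]<640)&(P[...,1]>-40)).astype(np.uint8)
w=cv2.morphologyEx(w,cv2.MORPH_OPEN,np.ones((5,5)))
n,l,s,c=cv2.connectedComponentsWithStats(w);k=1+s[1:,4].argmax();print(s[k])
cs,_=cv2.findContours((l==k).astype(np.uint8),0,2);r=cv2.minAreaRect(max(cs,key=cv2.contourArea));b=cv2.boxPoints(r);W=onplane(i,b,46);print('warmer',b.round(),W.round(1),W.mean(0))
cv2.imwrite('pics/crop0.png',cv2.resize(im[110:280,180:460],None,fx=2.8,fy=2.8,interpolation=cv2.INTER_CUBIC))
E
```

```text
[285  84] 3029 [837.6  83.1] [161. 254.  17.] 76.0 [235. 236. 238.]
[138  88] 955 [843.7 487.9] [149. 146.  23.] 83.0 [206. 207. 206.]
[491 191] 80 [ 525.8 -458.8] [60. 45. 23.] 82.0 [126. 130. 131.]
[280 238] 504 [415.7 102.8] [63. 65. 20.] 82.0 [141. 141. 140.]
[399 238] 304 [ 407.7 -206.3] [60. 64. 19.] 81.0 [142. 143. 143.]
[242 251] 516 [384.7 201.8] [63. 66. 21.] 81.0 [142. 142. 140.]
[204 261] 511 [362.2 299.9] [62. 68. 20.] 81.0 [90. 90. 89.]
table [ 227.3 -433.6  507.5]
plate [598.3 211.2  38.8]
panel [660.8  46.   49.3]
knob [570.1  33.2  96.1]
cratefloor [ 625.4 -203.4    2.9]
tape [472.5   4.8  29.8]
jar [451.2 487.5 109.2]
[ 343  128   98   74 6246]
crate box [[342. 128.]
 [439. 127.]
 [440. 200.]
 [344. 202.]] [[ 713.6  -70.4   65. ]
 [ 713.  -333.6   65. ]
 [ 509.2 -324.3   65. ]
 [ 511.   -67.    65. ]]
[ 195  158  126   52 4880]
warmer [[195. 161.]
 [319. 157.]
 [321. 205.]
 [197. 209.]] [[638.6 334.4  46. ]
 [641.8  -4.6  46. ]
 [508.4  -6.   46. ]
 [504.8 328.2  46. ]] [573.39111831 163.01093977  46.        ]
```

View pics/crop0.png

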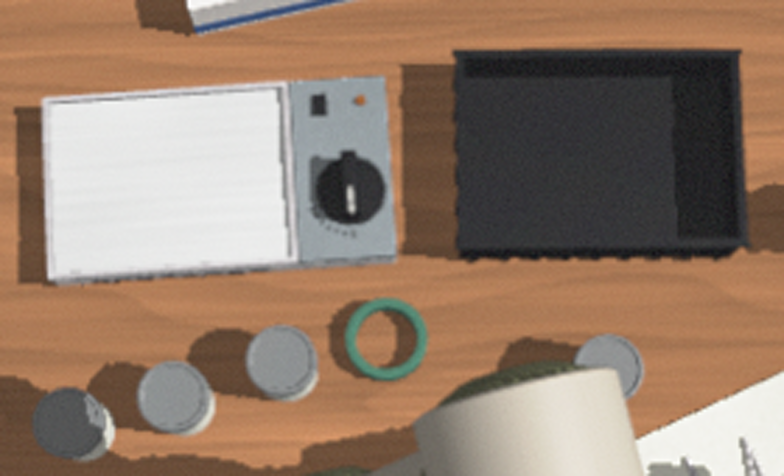

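The crop confirms the lidded grey pots at crop (72,424), (175,398), (281,361) and (612,366). It also shows the knob at (350,185) with its white line toward the robot. I'm now computing fixture poses from the corners.

```bash
python3 - <<'E'
from h import *
i=camera_info('top'); o=np.array([180,110])
def f(c,z): return onplane(i,np.array(c)/2.8+o-0.3,z)[:,:2]
w=f([(42,100),(384,78),(396,262),(49,280)],50); print(w.round(1)); 
print('len',np.linalg.norm(w-np.roll(w,-1,0),axis=1).round(1),'cen',w.mean(0).round(1),'yaw',[np.degrees(np.arctan2(*(a*[-1,1]))).round(2) for a in (w[0]-w[1],w[3]-w[2])])
p=f([(50,106),(280,90),(288,258),(56,276)],46); print('plate',p.round(1),p.mean(0))
c=f([(454,51),(740,51),(748,245),(457,248)],65); print('crate',c.round(1),np.linalg.norm(c-np.roll(c,-1,0),axis=1).round(1),c.mean(0))
print('knobdisc',f([(350,190)],59),'bar ends',f([(348,155),(351,213)],91))
d=np.load('top0.npy');P=cloud(i,d)
q=P[155:205,285:325].reshape(-1,3); im=cv2.imread('pics/top0.png')[155:205,285:325].reshape(-1,3)
m=(q[:,2]>80)&(q[:,2]<100);print('bar pts',m.sum(),q[m].mean(0),q[m].min(0),q[m].max(0))
m=(im.max(1)<70)&(q[:,2]>53)&(q[:,2]<66);print('disc',m.sum(),q[m].min(0),q[m].max(0))
# rim via depth for crate and warmer lip
for nm,lo,hi,y0,y1 in(('crate',58,72,-360,-40),('warm',45,54,-20,350)):
    m=(P[...,2]>lo)&(P[...,2]<hi)&(P[...,1]>y0)&(P[...,1]<y1)&(P[...,0]>480)&(P[...,0]<740)
    q=P[m];print(nm,m.sum(),np.percentile(q,[1,99],axis=0).round(1).tolist())
E
```

```text
[[ 6.826e+02  3.339e+02]
 [ 6.945e+02 -6.000e-01]
 [ 5.113e+02 -7.400e+00]
 [ 5.032e+02  3.254e+02]]
len [334.8 183.3 332.9 179.6] cen [597.9 162.8] yaw [np.float64(2.04), np.float64(1.4)]
plate [[677.5 326.8]
 [686.5 101.1]
 [518.9  96. ]
 [507.7 319.6]] [597.65426692 210.88115415]
crate [[ 715.   -69. ]
 [ 709.4 -347.6]
 [ 516.4 -343. ]
 [ 520.2  -65.3]] [278.7 193.1 277.6 194.9] [ 615.25266743 -206.23464924]
knobdisc [[580.85239726  34.76955115]] bar ends [[606.44878202  35.1867504 ]
 [550.56432136  33.62904582]]
bar pts 144 [580.82169013  35.59874943  91.397224  ] [550.14729744  27.84515853  80.73641255] [613.94181847  43.68329375  99.4281636 ]
disc 300 [548.49266766   4.34351764  53.28495536] [611.33217715  66.42474166  65.82128191]
crate 1210 [[514.8, -344.8, 58.4], [714.7, -66.4, 71.5]]
warm 3305 [[510.0, -1.9, 45.1], [691.9, 329.3, 53.8]]
```

Request:
{"op": "apply_moves", "data": {"targets": [[85,[0,0,50],[0,0,0]],[85,[40,30,70],[0,0,0]],[85,[60,60,70],[0,0,0]],[85,[80,90,70],[0,0,0]],[85,[100,120,70],[0,0,0]],[85,[120,160,70],[0,0,0]],[85,[140,200,70],[0,0,0]],[85,[160,235,70],[0,0,0]],[85,[182,268,70],[0,0,0]]]}}

```text
time_s: 1.0
eef_pos: [407.3, -204.6, 301.3]
ee_rot: [-0.0, 0.976, 0.22, -0.0]
force: [0.0, -1.0, -0.6]
grip_width: 0.995
grip_force: 0.0
```

```bash
python3 - <<'E'
from h import *
for n in ('wrist','top'):
    i=camera_info(n); im,d=capture(n); cv2.imwrite(f'pics/{n}1.png',im)
    print(n)
    for o in lids(im,d,i): print(*o)
a,b=cv2.imread('pics/top1.png'),cv2.imread('pics/wrist1.png')
cv2.imwrite('pics/pair1.png',cv2.resize(np.hstack([a[200:400,150:550],cv2.resize(b,(267,200))]),None,fx=1.19,fy=1.19))
E
```

```text
wrist
[25 59] 3730 [415.4  88.6] [65. 57. 13.] 79.0 [62. 63. 60.]
[616 206] 1089 [ 529.9 -456.9] [66. 43. 23.] 82.0 [82. 87. 85.]
[317 215] 3850 [ 397.7 -203.2] [65. 65. 13.] 80.0 [93. 94. 90.]
[  6 392] 132 [62.6 30.2] [14. 20. 23.] 80.0 [60. 66. 67.]
top
[285  84] 3028 [837.6  83.1] [162. 254.  18.] 76.0 [229. 231. 233.]
[138  87] 1003 [844.3 486.9] [154. 150.  23.] 83.0 [199. 200. 199.]
[491 192] 84 [ 524.8 -459.2] [61. 48. 23.] 82.0 [119. 123. 124.]
[280 238] 498 [415.7 102.7] [63. 63. 18.] 81.0 [104. 104. 103.]
[242 251] 517 [384.7 201.8] [63. 66. 21.] 82.0 [81. 81. 80.]
[204 260] 520 [362.7 299.9] [65. 67. 21.] 81.0 [78. 78. 78.]
```

View pics/pair1.png

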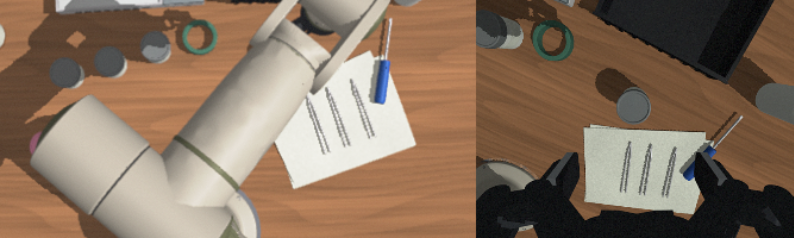

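Four grey-lidded pots: the front one is at (633,105) in the wrist inset, world (398,-203), and three more stand at left. The decoys are the two pink cups, the steel-lid jar, the cups behind and the green-black disc. First I descend on the right-hand pot.

Request:
{"op": "apply_moves", "data": {"targets": [[85,[-9,3,-40],[0,0,-8]],[85,[-9,3,-80],[0,0,-16]],[85,[-9,3,-120],[0,0,-25.4]],[85,[-9,3,-160],[0,0,-25.4]],[85,[-9,3,-190],[0,0,-25.4]],[85,[-9,3,-215],[0,0,-25.4]],[85,[-9,3,-235],[0,0,-25.4]],[85,[-9,3,-253],[0,0,-25.4]],[85,[-9,3,-253],[0,0,-25.4]],[60,[-9,3,-253],[0,0,-25.4]],[60,[-9,3,-253],[0,0,-25.4]],[60,[-9,3,-253],[0,0,-25.4]],[60,[-9,3,-253],[0,0,-25.4]],[60,[-9,3,-253],[0,0,-25.4]],[60,[-9,3,-253],[0,0,-25.4]]], "squeeze": 40}}

```text
time_s: 2.6
eef_pos: [398.3, -203.8, 49.3]
ee_rot: [0.001, 1.0, -0.0, 0.001]
force: [-2.1, 1.3, 7.2]
grip_width: 0.757
grip_force: 45.2
```

Request:
{"op": "apply_moves", "data": {"targets": [[60,[0,0,15],[0,0,0]],[60,[0,0,40],[0,0,0]],[60,[0,0,75],[0,0,0]],[60,[0,0,100],[0,0,0]],[60,[0,0,110],[0,0,0]],[60,[0,0,110],[0,0,0]],[60,[0,0,110],[0,0,0]],[60,[0,0,110],[0,0,0]]]}}

```text
time_s: 3.4
eef_pos: [397.4, -202.9, 156.9]
ee_rot: [-0.001, 1.0, -0.0, -0.001]
force: [-0.7, -0.3, -3.8]
grip_width: 0.758
grip_force: 46.4
```

```bash
python3 - <<'E'
from h import *
for k in range(3):
    s=ctrl.sense(); print(s['time_s'],s['force'].round(2),s['wrist_torque'].round(3),s['eef_pos'].round(1),s['grip_width'],s['tau'].round(2))
    i=camera_info('top'); im,d=capture('top')
for o in lids(im,d,i): print(*o)
E
```

```text
3.4 [-0.68 -0.28 -3.83] [-0.002  0.015 -0.02 ] [ 397.4 -202.9  156.9] 0.7583943872915415 [ 3.000e-02 -3.587e+01 -2.441e+01 -0.000e+00  1.000e-02 -0.000e+00]
3.45 [-0.05  0.04 -4.14] [0.045 0.017 0.018] [ 397.5 -203.   157.1] 0.7589321118453707 [ 2.000e-02 -3.564e+01 -2.429e+01 -0.000e+00  1.000e-02 -0.000e+00]
3.5 [-0.14  0.17 -2.99] [-0.06   0.047  0.02 ] [ 397.6 -203.1  157.3] 0.7598894341044748 [ 1.000e-02 -3.550e+01 -2.423e+01 -0.000e+00  1.000e-02 -0.000e+00]
[285  84] 3028 [837.8  82.8] [162. 254.  20.] 76.0 [229. 231. 233.]
[138  88] 999 [843.9 488.1] [151. 146.  23.] 83.0 [198. 199. 198.]
[491 192] 84 [ 524.1 -459. ] [60. 44. 23.] 81.0 [119. 123. 124.]
[280 238] 503 [415.7 102.5] [64. 65. 19.] 81.0 [96. 96. 95.]
[241 249] 421 [389.4 203.8] [57. 66. 17.] 82.0 [80. 80. 79.]
[204 260] 521 [362.8 300. ] [64. 67. 19.] 81.0 [88. 88. 88.]
```

Heavy (about 3.7 N), so it goes to the far-left slot of the plate.

Request:
{"op": "apply_moves", "data": {"targets": [[60,[10,20,10],[0,0,0]],[60,[27,54,20],[0,0,0]],[60,[46,92,20],[0,0,0]],[60,[65,130,20],[0,0,0]],[60,[84,168,20],[0,0,0]],[60,[103,206,20],[0,0,0]],[60,[122,244,20],[0,0,0]],[60,[141,282,20],[0,0,0]],[60,[160,320,20],[0,0,0]],[60,[179,358,20],[0,0,0]],[60,[198,396,20],[0,0,0]],[60,[215,430,20],[0,0,0]],[60,[228,456,10],[0,0,0]],[60,[237,473,-10],[0,0,0]],[60,[237,473,-30],[0,0,0]],[60,[237,473,-45],[0,0,0]],[60,[237,473,-55],[0,0,0]],[60,[237,473,-60],[0,0,0]],[60,[237,473,-64],[0,0,0]],[60,[237,473,-64],[0,0,0]]]}}

```text
time_s: 5.55
eef_pos: [635.1, 269.4, 94.5]
ee_rot: [-0.0, 1.0, -0.0, 0.0]
force: [-0.2, 0.8, -3.0]
grip_width: 0.758
grip_force: 46.3
```

Request:
{"op": "apply_moves", "data": {"targets": [[60,[0,0,-2],[0,0,0]],[60,[0,0,-3],[0,0,0]],[60,[0,0,-3],[0,0,0]],[76,[0,0,-3],[0,0,0]],[76,[0,0,-3],[0,0,0]],[76,[0,0,-3],[0,0,0]],[76,[0,0,15],[0,0,0]],[76,[0,0,45],[0,0,0]],[76,[-20,0,85],[0,0,0]],[76,[-60,0,105],[0,0,0]],[80,[-100,5,105],[0,0,0]],[80,[-145,10,105],[0,0,0]],[80,[-190,20,105],[0,0,0]],[80,[-230,30,105],[0,0,0]],[80,[-230,30,105],[0,0,0]]]}}

```text
time_s: 7.05
eef_pos: [401.3, 300.7, 200.1]
ee_rot: [-0.0, 1.0, 0.001, -0.0]
force: [0.2, -0.2, 0.1]
grip_width: 0.937
grip_force: 0.0
```

```bash
cat > look.py <<'E'
from h import *
import sys
s=ctrl.sense(); print(s['time_s'],s['force'].round(2),s['eef_pos'].round(1),s['joints'].round(2))
for n in sys.argv[1:]:
    i=camera_info(n); im,d=capture(n)
    cv2.imwrite(f"pics/{n}_{s['time_s']:.2f}.png",im); print(n)
    for o in lids(im,d,i,70,134):
        if o[2][0]<760: print(*o)
E
python3 look.py wrist top
```

```text
7.05 [ 0.22 -0.23  0.08] [401.3 300.7 200.1] [0.41 0.29 1.62 0.   1.24 1.98]
wrist
[ 34 161] 7055 [452.3 493.7] [66. 49. 24.] 109.0 [109. 110. 108.]
[602 218] 6262 [414.6 107.3] [65. 60. 14.] 80.0 [130. 132. 127.]
[463 260] 6741 [384.5 202.7] [65. 66. 14.] 80.0 [114. 116. 111.]
[325 288] 6500 [363.2 298.4] [65. 65. 13.] 80.0 [106. 107. 103.]
top
[213 156] 619 [642.2 276.5] [66. 68. 62.] 123.0 [132. 132. 131.]
[304 175] 150 [582.6  35.8] [62. 16. 32.] 91.0 [69. 68. 68.]
[495 187] 321 [ 537.3 -469. ] [70. 52. 64.] 115.0 [124. 129. 130.]
[122 227] 146 [456.6 519.7] [56. 31. 30.] 112.0 [112. 111. 114.]
[280 238] 506 [415.6 102.7] [63. 65. 20.] 81.0 [132. 132. 130.]
[242 251] 515 [384.7 201.8] [64. 65. 22.] 81.0 [133. 133. 131.]
```

Request:
{"op": "apply_moves", "data": {"targets": [[80,[-25,-1,-10],[0,0,0]],[80,[-42,-1,-40],[0,0,0]],[80,[-42,-1,-80],[0,0,0]],[80,[-42,-1,-110],[0,0,0]],[80,[-42,-1,-132],[0,0,0]],[80,[-42,-1,-145],[0,0,0]],[80,[-42,-1,-151],[0,0,0]],[80,[-42,-1,-151],[0,0,0]],[60,[-42,-1,-151],[0,0,0]],[60,[-42,-1,-151],[0,0,0]],[60,[-42,-1,-151],[0,0,0]],[60,[-42,-1,-151],[0,0,0]],[60,[-42,-1,-151],[0,0,0]],[60,[-42,-1,-120],[0,0,0]],[60,[-42,-1,-80],[0,0,0]],[60,[-42,-1,-45],[0,0,0]],[60,[-42,-1,-41],[0,0,0]],[60,[-42,-1,-41],[0,0,0]],[60,[-42,-1,-41],[0,0,0]],[60,[-42,-1,-41],[0,0,0]]]}}

```text
time_s: 9.15
eef_pos: [362.4, 298.3, 157.0]
ee_rot: [0.001, 1.0, -0.0, -0.001]
force: [0.6, 0.4, 0.3]
grip_width: 0.759
grip_force: 44.9
```

```bash
python3 look.py top
```

```text
9.15 [0.65 0.39 0.3 ] [362.4 298.3 157. ] [ 0.44  0.27  1.76 -0.    1.11  2.01]
top
[213 156] 624 [642.1 276.5] [65. 67. 60.] 123.0 [131. 132. 131.]
[304 175] 147 [582.9  35.9] [62. 16. 30.] 92.0 [70. 69. 69.]
[494 187] 317 [ 537.3 -468.7] [70. 55. 63.] 116.0 [123. 127. 128.]
[129 224] 499 [463.2 499.3] [68. 67. 42.] 111.0 [148. 147. 150.]
[280 238] 506 [415.7 102.8] [63. 65. 18.] 82.0 [132. 132. 130.]
[242 251] 516 [384.6 201.8] [64. 66. 20.] 81.0 [133. 133. 131.]
[312 377] 81 [60.6 27. ] [35. 77. 63.] 126.0 [69. 78. 80.]
```

Request:
{"op": "apply_moves", "data": {"targets": [[60,[6,-20,10],[0,0,0]],[60,[16,-55,20],[0,0,0]],[60,[27,-93,20],[0,0,0]],[60,[38,-131,20],[0,0,0]],[60,[49,-169,20],[0,0,0]],[60,[60,-207,20],[0,0,0]],[60,[72,-245,20],[0,0,0]],[60,[85,-282,20],[0,0,0]],[60,[105,-315,20],[0,0,0]],[60,[129,-346,20],[0,0,0]],[60,[153,-377,20],[0,0,0]],[60,[178,-408,20],[0,0,0]],[60,[203,-439,20],[0,0,0]],[60,[228,-470,20],[0,0,0]],[60,[253,-501,20],[0,0,0]],[60,[275,-530,15],[0,0,0]],[60,[290,-550,5],[0,0,0]],[60,[297,-562,-10],[0,0,0]],[60,[297,-562,-30],[0,0,0]],[60,[297,-562,-30],[0,0,0]]]}}

```text
time_s: 11.2
eef_pos: [658.5, -262.9, 123.7]
ee_rot: [-0.002, 1.0, -0.001, -0.003]
force: [-1.0, -0.0, -0.5]
grip_width: 0.757
grip_force: 44.9
```

```bash
python3 look.py top wrist
```

```text
11.2 [-0.97 -0.   -0.54] [ 658.5 -262.9  123.7] [-0.54  0.82  0.96  0.    1.37  1.03]
top
[213 156] 626 [642.  276.4] [65. 66. 63.] 123.0 [132. 133. 132.]
[304 171] 102 [593.2  35.8] [46. 16. 24.] 92.0 [42. 41. 41.]
[495 187] 321 [ 538.4 -469.3] [70. 52. 64.] 116.0 [124. 129. 130.]
[130 225] 536 [461.2 498.3] [68. 67. 41.] 111.0 [199. 198. 203.]
[242 251] 513 [384.5 201.7] [63. 65. 21.] 81.0 [80. 80. 79.]
wrist
[323 246] 3281 [ 674.2 -263.2] [19. 55. 54.] 111.0 [172. 183. 179.]
[635 416] 127 [ 567.6 -450.6] [ 8.  7. 10.] 73.0 [159. 167. 163.]
```

Request:
{"op": "apply_moves", "data": {"targets": [[60,[0,-1,-25],[0,0,0]],[60,[0,-1,-50],[0,0,0]],[60,[0,-1,-66],[0,0,0]],[60,[0,-1,-72],[0,0,0]],[60,[0,-1,-74],[0,0,0]],[60,[0,-1,-74],[0,0,0]],[76,[0,-1,-74],[0,0,0]],[76,[0,-1,-74],[0,0,0]],[76,[0,-1,-74],[0,0,0]],[76,[0,-1,-55],[0,0,0]],[76,[0,-1,-15],[0,0,0]],[76,[0,-1,30],[0,0,0]],[76,[-10,10,60],[0,0,0]],[76,[-30,40,72],[0,0,0]],[76,[-52,75,72],[0,0,0]],[76,[-75,110,72],[0,0,0]],[76,[-98,145,72],[0,0,0]],[76,[-121,180,72],[0,0,0]],[80,[-144,215,72],[0,0,0]],[80,[-167,250,72],[0,0,0]]]}}

```text
time_s: 13.3
eef_pos: [491.9, -12.2, 200.7]
ee_rot: [0.0, 1.0, -0.0, 0.0]
force: [0.3, -0.1, 0.6]
grip_width: 0.931
grip_force: 0.0
```

Request:
{"op": "apply_moves", "data": {"targets": [[80,[-20,30,0],[0,0,0]],[80,[-42,65,0],[0,0,0]],[80,[-62,100,0],[0,0,0]],[80,[-62,116,0],[0,0,0]],[80,[-62,116,0],[0,0,0]]]}}

```text
time_s: 13.8
eef_pos: [430.6, 104.1, 200.9]
ee_rot: [-0.0, 1.0, 0.001, 0.001]
force: [-0.1, -0.6, 0.4]
grip_width: 0.939
grip_force: 0.0
```

```bash
python3 look.py top wrist
```

```text
13.8 [-0.12 -0.56  0.35] [430.6 104.1 200.9] [-0.03  0.16  1.78  0.    1.2   1.54]
top
[415 145] 510 [ 658.1 -262.2] [67. 65. 26.] 86.0 [124. 123. 122.]
[213 156] 618 [642.2 276.7] [65. 68. 61.] 123.0 [131. 132. 131.]
[304 175] 151 [582.5  35.7] [62. 16. 31.] 91.0 [69. 68. 68.]
[495 187] 320 [ 538.1 -469.4] [71. 53. 64.] 116.0 [124. 128. 130.]
[129 225] 524 [461.3 498.8] [67. 66. 46.] 111.0 [156. 155. 159.]
[324 375] 88 [64.8 -3.7] [21. 90. 64.] 121.0 [75. 84. 86.]
wrist
[445  24] 1223 [563.2  29.3] [28. 17. 22.] 90.0 [70. 72. 70.]
[327 258] 6808 [415.5  99.3] [66. 65. 14.] 80.0 [ 99. 101.  96.]
[188 290] 4889 [391.2 198.1] [59. 66. 13.] 79.0 [97. 98. 94.]
```

Request:
{"op": "apply_moves", "data": {"targets": [[80,[-15,-2,-30],[0,0,0]],[80,[-15,-2,-70],[0,0,0]],[80,[-15,-2,-105],[0,0,0]],[80,[-15,-2,-130],[0,0,0]],[80,[-15,-2,-145],[0,0,0]],[80,[-15,-2,-152],[0,0,0]],[80,[-15,-2,-152],[0,0,0]],[60,[-15,-2,-152],[0,0,0]],[60,[-15,-2,-152],[0,0,0]],[60,[-15,-2,-152],[0,0,0]],[60,[-15,-2,-152],[0,0,0]],[60,[-15,-2,-152],[0,0,0]],[60,[-15,-2,-120],[0,0,0]],[60,[-15,-2,-80],[0,0,0]],[60,[-15,-2,-45],[0,0,0]],[60,[-15,-2,-40],[0,0,0]],[60,[-15,-2,-40],[0,0,0]],[60,[-15,-2,-40],[0,0,0]],[60,[-15,-2,-40],[0,0,0]]]}}

```text
time_s: 15.8
eef_pos: [415.2, 100.6, 159.0]
ee_rot: [-0.0, 1.0, -0.0, -0.001]
force: [0.2, 0.2, -3.7]
grip_width: 0.759
grip_force: 49.6
```

```bash
python3 look.py top
```

```text
15.8 [ 0.21  0.16 -3.68] [415.2 100.6 159. ] [-0.04  0.18  1.88  0.    1.09  1.53]
top
[415 145] 511 [ 658.3 -262. ] [67. 65. 26.] 86.0 [124. 123. 121.]
[213 156] 627 [641.9 276.3] [67. 68. 63.] 123.0 [132. 133. 132.]
[304 175] 151 [582.3  35.7] [63. 16. 30.] 92.0 [69. 68. 68.]
[495 187] 309 [ 538.1 -469.2] [69. 53. 64.] 114.0 [124. 128. 130.]
[130 225] 532 [461.3 498.4] [68. 67. 44.] 111.0 [199. 197. 202.]
[324 375] 90 [64.6 -2.4] [22. 94. 63.] 124.0 [73. 82. 85.]
```

Heavy, so this one goes to the far-right slot of the plate.

Request:
{"op": "apply_moves", "data": {"targets": [[60,[20,5,10],[0,0,0]],[60,[55,13,18],[0,0,0]],[60,[95,22,18],[0,0,0]],[60,[135,31,18],[0,0,0]],[60,[175,40,18],[0,0,0]],[60,[205,47,10],[0,0,0]],[60,[222,51,-10],[0,0,0]],[60,[222,51,-35],[0,0,0]],[60,[222,51,-55],[0,0,0]],[60,[222,51,-65],[0,0,0]],[60,[222,51,-68],[0,0,0]],[60,[222,51,-69],[0,0,0]],[60,[222,51,-69],[0,0,0]],[76,[222,51,-69],[0,0,0]],[76,[222,51,-69],[0,0,0]],[76,[222,51,-69],[0,0,0]],[76,[222,51,-50],[0,0,0]],[76,[222,51,-15],[0,0,0]],[76,[205,51,20],[0,0,0]],[76,[170,55,40],[0,0,0]]]}}

```text
time_s: 17.85
eef_pos: [587.1, 155.1, 202.9]
ee_rot: [-0.0, 1.0, -0.001, 0.002]
force: [0.1, 0.8, 0.5]
grip_width: 0.89
grip_force: 0.0
```

Request:
{"op": "apply_moves", "data": {"targets": [[80,[-35,5,0],[0,0,0]],[80,[-75,15,0],[0,0,0]],[80,[-115,25,0],[0,0,0]],[80,[-155,35,0],[0,0,0]],[80,[-185,45,0],[0,0,0]],[80,[-185,45,0],[0,0,0]]]}}

```text
time_s: 18.45
eef_pos: [398.3, 201.6, 200.9]
ee_rot: [-0.0, 1.0, 0.001, 0.0]
force: [1.0, -0.0, -0.1]
grip_width: 0.935
grip_force: 0.0
```

```bash
python3 look.py top wrist
```

```text
18.45 [ 1.03 -0.   -0.06] [398.3 201.6 200.9] [0.2  0.17 1.77 0.   1.21 1.77]
top
[415 145] 508 [ 658.4 -262.1] [67. 65. 26.] 85.0 [124. 124. 122.]
[259 154] 601 [643.2 154.9] [67. 64. 61.] 123.0 [132. 132. 131.]
[213 156] 624 [642.1 276.4] [66. 67. 62.] 123.0 [132. 133. 132.]
[304 175] 151 [582.5  35.7] [61. 16. 27.] 92.0 [69. 68. 68.]
[495 187] 319 [ 537.6 -469.3] [72. 52. 64.] 116.0 [123. 128. 129.]
[129 225] 520 [461.3 498.8] [67. 67. 37.] 111.0 [114. 113. 116.]
[318 375] 86 [63.8 13.3] [23. 88. 63.] 123.0 [71. 80. 82.]
wrist
[323 258] 6789 [384.5 200.5] [66. 65. 13.] 80.0 [103. 104. 100.]
```

Request:
{"op": "apply_moves", "data": {"targets": [[80,[-16,0,-30],[0,0,0]],[80,[-16,0,-70],[0,0,0]],[80,[-16,0,-105],[0,0,0]],[80,[-16,0,-130],[0,0,0]],[80,[-16,0,-145],[0,0,0]],[80,[-16,0,-152],[0,0,0]],[80,[-16,0,-152],[0,0,0]],[60,[-16,0,-152],[0,0,0]],[60,[-16,0,-152],[0,0,0]],[60,[-16,0,-152],[0,0,0]],[60,[-16,0,-152],[0,0,0]],[60,[-16,0,-152],[0,0,0]],[60,[-16,0,-120],[0,0,0]],[60,[-16,0,-80],[0,0,0]],[60,[-16,0,-45],[0,0,0]],[60,[-16,0,-40],[0,0,0]],[60,[-16,0,-40],[0,0,0]],[60,[-16,0,-40],[0,0,0]],[60,[-16,0,-40],[0,0,0]]]}}

```text
time_s: 20.45
eef_pos: [384.3, 200.4, 159.0]
ee_rot: [0.0, 1.0, -0.0, -0.001]
force: [0.9, -0.6, -0.7]
grip_width: 0.76
grip_force: 44.9
```

```bash
python3 look.py top
```

```text
20.45 [ 0.87 -0.6  -0.65] [384.3 200.4 159. ] [0.21 0.19 1.86 0.   1.09 1.78]
top
[415 145] 508 [ 658.4 -262.2] [69. 65. 26.] 85.0 [124. 124. 122.]
[259 154] 604 [643.1 155. ] [67. 64. 62.] 123.0 [132. 132. 131.]
[213 156] 621 [642.4 276.5] [65. 67. 62.] 123.0 [132. 132. 131.]
[304 175] 151 [582.1  35.7] [63. 16. 30.] 91.0 [69. 68. 68.]
[495 187] 322 [ 538.3 -469.6] [71. 53. 64.] 117.0 [124. 129. 130.]
[129 225] 525 [461.6 498.7] [68. 67. 37.] 111.0 [138. 137. 140.]
[317 375] 87 [63.6 15.6] [23. 88. 64.] 124.0 [71. 80. 82.]
```

Light, so this one goes to the crate.

Request:
{"op": "apply_moves", "data": {"targets": [[60,[10,-18,10],[0,0,0]],[60,[25,-50,18],[0,0,0]],[60,[45,-85,18],[0,0,0]],[60,[68,-120,18],[0,0,0]],[60,[94,-150,18],[0,0,0]],[60,[120,-180,18],[0,0,0]],[60,[147,-210,18],[0,0,0]],[60,[174,-240,18],[0,0,0]],[60,[201,-270,18],[0,0,0]],[60,[228,-300,15],[0,0,0]],[60,[252,-327,10],[0,0,0]],[60,[270,-346,0],[0,0,0]],[60,[272,-348,-25],[0,0,0]],[60,[272,-348,-60],[0,0,0]],[60,[272,-348,-85],[0,0,0]],[60,[272,-348,-98],[0,0,0]],[60,[272,-348,-104],[0,0,0]],[60,[272,-348,-106],[0,0,0]],[60,[272,-348,-106],[0,0,0]]]}}

```text
time_s: 22.4
eef_pos: [657.4, -147.5, 55.2]
ee_rot: [0.0, 1.0, -0.0, 0.001]
force: [0.0, 0.2, -1.2]
grip_width: 0.758
grip_force: 45.0
```

Request:
{"op": "apply_moves", "data": {"targets": [[76,[0,0,0],[0,0,0]],[76,[0,0,0],[0,0,0]],[76,[0,0,0],[0,0,0]],[76,[0,0,20],[0,0,0]],[76,[0,0,60],[0,0,0]],[76,[0,0,100],[0,0,0]],[76,[-20,0,140],[0,0,0]],[76,[-60,20,160],[0,0,0]],[76,[-100,40,170],[0,0,0]],[76,[-130,70,170],[0,0,0]],[76,[-150,100,170],[0,0,0]],[76,[-160,140,170],[0,0,0]],[76,[-160,180,170],[0,0,0]],[76,[-160,180,170],[0,0,0]]]}}

```text
time_s: 23.8
eef_pos: [496.4, 36.1, 225.0]
ee_rot: [-0.0, 1.0, 0.002, 0.001]
force: [0.1, 0.3, -1.1]
grip_width: 0.889
grip_force: 0.0
```

```bash
python3 look.py top wrist side; python3 - <<'E'
import cv2,glob,os,numpy as np
f=lambda n:cv2.imread(max(glob.glob(f'pics/{n}_*.png'),key=os.path.getmtime))
cv2.imwrite('pics/v5.png',np.vstack([np.hstack([cv2.resize(f('wrist'),(400,300)),cv2.resize(f('side'),(400,300))]),cv2.resize(f('top')[110:410,80:560],(800,300)[::1])[:300]]))
E
```

```text
23.8 [ 0.13  0.34 -1.11] [496.4  36.1 225. ] [-0.16  0.26  1.59  0.    1.29  1.4 ]
top
[415 145] 506 [ 658.2 -262.2] [69. 65. 25.] 86.0 [124. 123. 122.]
[371 147] 507 [ 654.4 -144.4] [67. 65. 24.] 86.0 [125. 124. 123.]
[255 152] 405 [647.7 164. ] [66. 55. 60.] 123.0 [126. 126. 125.]
[213 156] 625 [642.  276.3] [67. 68. 62.] 123.0 [132. 133. 132.]
[495 187] 321 [ 538.4 -469.3] [71. 53. 64.] 118.0 [124. 128. 130.]
[130 225] 534 [461.2 498.4] [67. 67. 42.] 111.0 [198. 197. 201.]
wrist
[15 42] 2509 [627.9 246.3] [57. 33. 39.] 86.0 [152. 162. 158.]
[134  34] 8566 [629.6 160. ] [52. 66. 56.] 121.0 [110. 112. 108.]
[588  24] 4626 [ 639.5 -145.2] [36. 67. 18.] 85.0 [100. 102.  97.]
[327 110] 2106 [579.2  31.4] [62. 18.  7.] 90.0 [51. 51. 50.]
side
[86 72] 500 [ 596.3 2377.2] [318.  65.  64.] 111.0 [134. 149. 139.]
[47 76] 100 [ 378.2 2369.6] [53. 45. 63.] 108.0 [130. 145. 135.]
[ 65 107] 129 [ 266.5 1623.3] [33. 55. 63.] 103.0 [76. 79. 82.]
[233 166] 200 [478.2 534.1] [67. 65. 18.] 109.0 [152. 156. 161.]
[320 174] 430 [658.5 298.2] [69. 70. 55.] 110.0 [128. 136. 136.]
[346 186] 487 [659.1 176.2] [69. 67. 56.] 110.0 [124. 131. 131.]
[361 211] 164 [575.5  30. ] [64. 21. 23.] 85.0 [58. 60. 61.]
[430 228] 380 [ 647.1 -151.5] [71. 66. 19.] 85.0 [100. 102. 101.]
[470 245] 438 [ 650.3 -267.1] [67. 66. 20.] 85.0 [ 98. 101. 100.]
[534 307] 1146 [ 542.9 -484.2] [54. 70. 64.] 105.0 [156. 166. 168.]
[169 314] 1659 [-17.9 -31.8] [134.  83.  64.] 97.0 [112. 128. 134.]
```

View pics/v5.png

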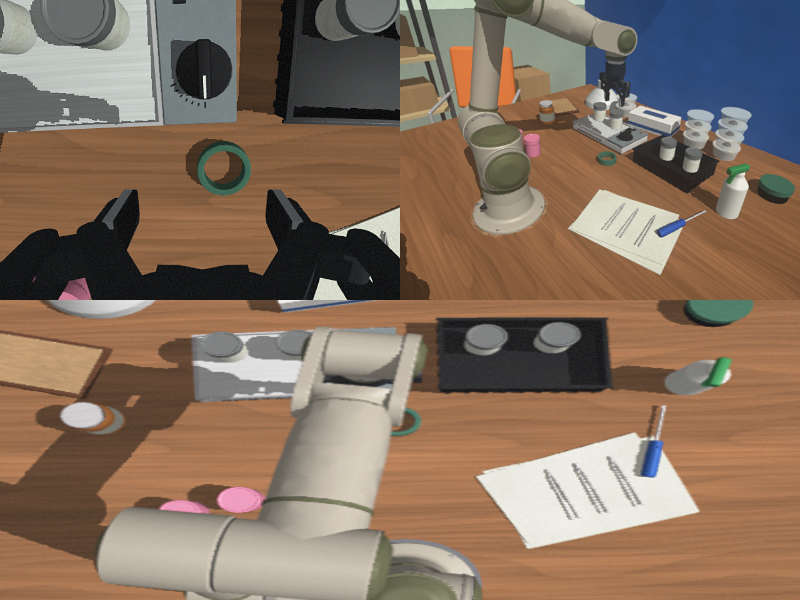

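Both light pots are in the crate and both heavy ones stand on the plate, with no other pot in sight. The knob is in the wrist view at about (204,70), its white line toward the robot. I'm moving above it.

Request:
{"op": "apply_moves", "data": {"targets": [[70,[30,0,-10],[0,0,2]],[60,[65,1,-20],[0,0,2]],[50,[82,1.5,-24],[0,0,2]],[50,[82,1.5,-24],[0,0,2]],[50,[82,1.5,-24],[0,0,2]]]}}

```text
time_s: 24.45
eef_pos: [578.6, 33.2, 200.1]
ee_rot: [-0.0, 1.0, 0.017, -0.0]
force: [-0.5, 0.2, 0.1]
grip_width: 0.584
grip_force: 0.0
```

```bash
cat > knob.py <<'E'
from h import *
s=ctrl.sense(); print(s['time_s'],s['eef_pos'].round(1),s['joints'].round(2),s['wrist_torque'].round(3))
i=camera_info('wrist'); im,d=capture('wrist'); P=cloud(i,d); cv2.imwrite('pics/k_%.2f.png'%s['time_s'],im)
near=np.hypot(P[...,0]-579,P[...,1]-34)<45
for nm,lo,hi in(('bar',84,98),('disc',50,66)):
    m=(near&(P[...,2]>lo)&(P[...,2]<hi)&(im.max(2)<75)).astype(np.uint8)
    if nm=='bar': m=(near&(P[...,2]>lo)&(P[...,2]<hi)).astype(np.uint8)
    m=cv2.morphologyEx(m,cv2.MORPH_OPEN,np.ones((3,3)))
    v,u=np.nonzero(m)
    if len(u)<30: continue
    W=onplane(i,np.c_[u,v],91 if nm=='bar' else 59)[:,:2].astype(np.float32)
    r=cv2.minAreaRect(W); print(nm,len(u),np.round(r[0],1),np.round(r[1],1),round(r[2],1))
E
python3 knob.py
```

```text
24.45 [578.6  33.2 200.1] [-0.14  0.46  1.37 -0.    1.31  1.39] [-0.002  0.072  0.038]
bar 2190 [579.5  31.9] [61.7 15.5] 2.5
disc 4361 [580.2  31.9] [64.5 66. ] 1.9
```

Request:
{"op": "apply_moves", "data": {"targets": [[50,[0.5,-1,-40],[0,0,0]],[50,[0.5,-1,-80],[0,0,0]],[50,[0.5,-1,-110],[0,0,0]],[50,[0.5,-1,-125],[0,0,0]],[50,[0.5,-1,-132],[0,0,0]],[50,[0.5,-1,-132],[0,0,0]],[30,[0.5,-1,-132],[0,0,0]],[20,[0.5,-1,-132],[0,0,0]],[10,[0.5,-1,-132],[0,0,0]],[10,[0.5,-1,-132],[0,0,0]],[10,[0.5,-1,-132],[0,0,0]],[10,[0.5,-1,-132],[0,0,0]],[10,[0.5,-1,-132],[0,0,0]]], "squeeze": 50}}

```text
time_s: 25.8
eef_pos: [579.9, 32.8, 69.6]
ee_rot: [0.0, 1.0, 0.017, 0.001]
force: [-3.1, -1.3, 6.7]
grip_width: 0.175
grip_force: 50.2
```

```bash
python3 -c "
from h import *
s=ctrl.sense();print(s['grip_width']*85.4,s['wrist_torque'],s['force'],s['eef_pos'],s['joints'])"
```

```text
14.92738142521198 [-0.25513726  0.34372693  0.06610974] [-3.10379624 -1.29863806  6.7217474 ] [579.94132226  32.79636073  69.58807326] [-1.44888771e-01  6.01029739e-01  1.51156629e+00 -5.21667410e-04
  1.02713366e+00  1.39164522e+00]
```

Request:
{"op": "apply_moves", "data": {"targets": [[10,[0,0,0],[0,0,-6]],[10,[0,0,0],[0,0,-12]],[10,[0,0,0],[0,0,-18]],[10,[0,0,0],[0,0,-24]],[10,[0,0,0],[0,0,-30]],[10,[0,0,0],[0,0,-36]],[10,[0,0,0],[0,0,-42]],[10,[0,0,0],[0,0,-48]],[10,[0,0,0],[0,0,-54]],[10,[0,0,0],[0,0,-60]],[10,[0,0,0],[0,0,-63]],[10,[0,0,0],[0,0,-63]]]}}

```text
time_s: 27.0
eef_pos: [579.4, 31.7, 69.6]
ee_rot: [0.001, 0.861, -0.508, 0.001]
force: [-6.1, -8.8, 9.7]
grip_width: 0.178
grip_force: 50.6
```

```bash
python3 -c "
from h import *
s=ctrl.sense();print(s['time_s'],s['grip_width']*85.4,s['wrist_torque'],s['force'],s['eef_pos'],s['joints'])"
```

```text
27.0 15.160674144385325 [-1.33528326  0.98532478  0.16591655] [-6.0803427  -8.77909344  9.72789883] [579.35791924  31.70650321  69.58734607] [-0.14593166  0.60073452  1.51209385 -0.00312644  1.02838374  2.49257572]
```

Request:
{"op": "apply_moves", "data": {"targets": [[10,[0,0,0],[0,0,-3]],[10,[0,0,0],[0,0,-5]],[10,[0,0,0],[0,0,-7]],[10,[0,0,0],[0,0,-8]],[10,[0,0,0],[0,0,-8]]]}}

```text
time_s: 27.5
eef_pos: [579.3, 31.6, 69.6]
ee_rot: [0.002, 0.825, -0.565, 0.001]
force: [-6.9, -7.7, 9.2]
grip_width: 0.174
grip_force: 59.1
```

```bash
python3 -c "
from h import *
s=ctrl.sense();print(s['time_s'],s['grip_width']*85.4,s['wrist_torque'],s['force'],s['joints'][5])"
```

```text
27.5 14.880382192317757 [-1.35570239  1.10392266  1.358693  ] [-6.85374435 -7.71334025  9.24326445] 2.629163337936937
```

The wrist torque jumped to 1.36 N m, so the knob is at its stop. I'm holding it there, then releasing and rising.

Request:
{"op": "apply_moves", "data": {"targets": [[10,[0,0,0],[0,0,0]],[10,[0,0,0],[0,0,0]],[10,[0,0,0],[0,0,0]],[10,[0,0,0],[0,0,0]],[10,[0,0,0],[0,0,0]],[10,[0,0,0],[0,0,0]],[10,[0,0,0],[0,0,0]],[10,[0,0,0],[0,0,0]],[10,[0,0,0],[0,0,0]],[85,[0,0,0],[0,0,0]],[85,[0,0,0],[0,0,0]],[85,[0,0,0],[0,0,0]],[85,[0,0,0],[0,0,0]],[85,[0,0,0],[0,0,0]],[85,[0,0,20],[0,0,0]],[85,[0,0,60],[0,0,0]],[85,[0,0,105],[0,0,0]],[85,[-30,0,130],[0,0,8]],[85,[-70,0,150],[0,0,16]],[85,[-110,0,160],[0,0,24]]]}}

```text
time_s: 29.5
eef_pos: [468.5, 33.2, 229.8]
ee_rot: [-0.0, 0.925, -0.38, 0.001]
force: [0.9, -0.8, 1.0]
grip_width: 0.996
grip_force: 0.0
```

Request:
{"op": "apply_moves", "data": {"targets": [[85,[-40,-40,20],[0,0,8]],[85,[-70,-80,20],[0,0,16]],[85,[-80,-120,20],[0,0,24]],[85,[-90,-160,20],[0,0,32]],[85,[-100,-190,20],[0,0,40]],[85,[-100,-190,20],[0,0,48]],[85,[-100,-190,20],[0,0,48]],[85,[-100,-190,20],[0,0,48]]]}}

```text
time_s: 30.3
eef_pos: [369.3, -157.1, 248.3]
ee_rot: [-0.0, 1.0, 0.026, 0.0]
force: [-0.8, 1.2, -0.0]
grip_width: 0.995
grip_force: 0.0
```

```bash
python3 look.py top side; python3 - <<'E'
import cv2,glob,os,numpy as np
f=lambda n:cv2.imread(max(glob.glob(f'pics/{n}_*.png'),key=os.path.getmtime))
cv2.imwrite('pics/v6.png',np.vstack([cv2.resize(f('side')[100:340,150:630],(600,300)),cv2.resize(f('top')[110:290,100:460],(600,300))]))
E
```

```text
30.3 [-0.81  1.23 -0.05] [ 369.3 -157.1  248.3] [-0.7   0.02  1.8   0.    1.32  0.82]
top
[415 145] 510 [ 658.4 -262. ] [67. 66. 26.] 86.0 [124. 124. 122.]
[371 147] 502 [ 654.7 -144.5] [67. 64. 25.] 86.0 [125. 125. 124.]
[259 154] 606 [643. 155.] [67. 64. 61.] 123.0 [132. 133. 132.]
[213 156] 620 [642.1 276.5] [65. 67. 63.] 123.0 [132. 133. 132.]
[304 175] 150 [582.3  35.7] [63. 16. 28.] 92.0 [69. 69. 68.]
[495 187] 320 [ 537.6 -469.4] [72. 52. 64.] 116.0 [124. 129. 130.]
[130 225] 534 [461.2 498.3] [68. 66. 39.] 111.0 [200. 199. 203.]
side
[105  70] 830 [ 704.4 2366.4] [512.  76.  64.] 108.0 [135. 150. 141.]
[46 76] 103 [ 378.9 2376.1] [52. 44. 63.] 111.0 [131. 146. 136.]
[ 65 107] 131 [ 266.1 1622.3] [35. 50. 63.] 103.0 [76. 79. 84.]
[233 166] 205 [478.2 533.8] [69. 66. 24.] 109.0 [160. 164. 168.]
[320 174] 431 [658.9 298.5] [69. 65. 55.] 109.0 [129. 137. 137.]
[346 188] 336 [648.  163.8] [67. 67. 55.] 96.0 [133. 142. 142.]
[361 211] 165 [575.2  29.9] [63. 21. 24.] 85.0 [56. 58. 59.]
[430 228] 377 [ 647.6 -151.1] [67. 65. 19.] 84.0 [100. 102. 101.]
[470 245] 440 [ 650.4 -267.1] [68. 67. 20.] 84.0 [ 99. 102. 101.]
[172 312] 1754 [-11.5 -31.9] [137.  84.  64.] 99.0 [112. 128. 135.]
[534 307] 1173 [ 543.  -484.2] [55. 70. 64.] 106.0 [158. 168. 169.]
```

View pics/v6.png

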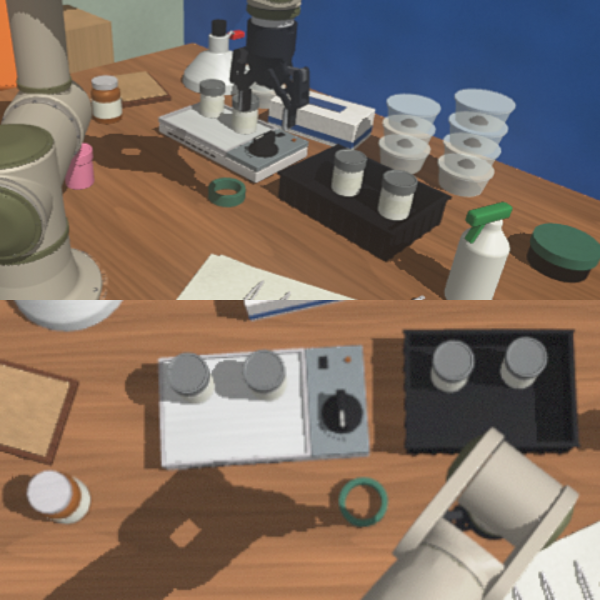

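Both heavy pots stand upright on the plate at (190,378) and (265,372). Both light pots are in the crate at (452,362) and (525,360), the knob has sprung back, and nothing else has moved. I'm handing in.

```bash
python3 -c "
from rig import ctrl
print(ctrl.finish_job())"
```

```text
the job is handed in; nothing more can be done
None
```

I found four pots: the two heavy ones stand on the warming plate and the two light ones on the crate floor; the timer knob was turned to its stop, held about a second and sprang back, and the job is handed in.

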